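Press the covered, sunken reset key of a 3D printer's controller

ROBOT

A 6-joint arm with a two-finger parallel gripper is mounted at the origin on the work surface. World frame = base frame: x ahead of the robot, y to its left, z up, the work surface at z = 0. Lengths are in m, angles in rad, forces in N, time in s.
With the tool pointing down it reaches from about 0.375 to 0.975 m from the base axis. Payload 3.8 kg.
Tool frame: the origin (TCP) lies midway between the tips of the shut fingers; the grasp point (between the pads) lies 19 mm behind it; x points along the fingers, y is the direction in which the jaws open and shut, and the axes are right-handed (so a half turn about x gives the same grasp; the last joint's range is limited). The gripper opens to 88 mm and grips with 3 to 60 N. Pads are 18 mm wide; open, the fingers measure 123 mm over their backs; the gripper's body (75 mm by 187 mm) begins 45 mm behind the grasp point.
Start: joints at [-1.312, 0.264, 1.604, -0, 1.274, -0.037], TCP at [0.197, -0.646, 0.206] pointing down, gripper open.
Joint ranges: [-2.63, 2.63], [-0.94, 2.18], [0.31, 2.57], [-1.31, 4.45], [0, 2.66], [-2.55, 2.55]. Speed limits (rad/s): [2.57, 2.57, 3.14, 3.14, 3.14, 3.14].

INTERFACE

Orientations are given as a rotation vector (axis times angle).
In Python, from cell import manip, inverse_kinematics, cams, order gives the robot as it stands. Calls block until the motion is done:
- manip.move_pose(position, orientation): joint-space move of the TCP to a pose.
- manip.move_linear(position, rate=0.15, rot=None): straight line of the TCP; rot=None keeps the orientation; rate is the mean speed in m/s.
- manip.set_joints(angles): joint-space move.
- manip.set_gripper(opening, force=None): finger opening in m; force is the grip in N (None keeps the last); returns when the fingers have stopped.
- manip.dwell(seconds).
- inverse_kinematics(position, orientation): joint angles nearest the present ones, or None.
- manip.state(): the state.
- cams.capture(name): name is "scene" or "top" or "wrist"; returns a dict with "image" (384x512x3 uint8, blue, green, red), "z_map" (384x512 float32, m along the optical axis (not along the pixel's ray), 0 where there is no reading), "intrinsics" (3x3 intrinsics, pixels), "position" and "orientation" of the camera in the world; the wrist camera has in their place "T_tool_cam" (4x4, takes a point from camera to tool coordinates, whose origin is the TCP and whose axes are the tool frame's). Camera axes: x right, y down, z forward; pixel columns grow to the right and rows downward; lengths in m; the calibration is good to about 2 mm. A picture is of the moment at which its call begins: read the wrist's pose just before it.
A pose or a line that the arm cannot do raises manip.IKError and nothing moves.
- order.close_job(): hands the job in, once; it reports no verdict.
The state is a dict: "clock": time; "joint_pos": joint angles; "joint_velocities": joint speeds; "tau": joint torques, N m; "tool_pos": TCP position; "tcp_rot": TCP orientation; "contact_force": force on the tool from outside, world axes, zero at the start; "moment": the same for the moment, N m; "gripper_width": finger opening in m.
Only numpy, scipy, OpenCV 4.12 (cv2) and the standard library are available. Lean on these libraries where they do the work, as an engineer would, in place of code of your own. Each camera call takes 0.05 s, during which the arm holds its last target.

TASK

The 3D printer's controller (the wider grey box, with two rails on its top) has locked up and needs a reset. With the fingertips push the black cover block along its rails clear of the square well, reach into the well and press the sunken reset key fully down for at least a second, then push the cover back so that it covers the whole well again. Only push the cover, do not pick it up or knock it over; do not press the key in the other box's round well, and leave everything else where it stands.

Things in the scene. Friction and masses are not known exactly. Their poses are not given: they have to be found in the camera images.
- controller: Fixed grey box 170 (x) x 270 (y) x 70 mm tall, turned up to 20 degrees; origin: centre of its underside, z up. On its flat top a channel runs along the box's y axis, centred at box x = -35 mm: two rails 10 mm tall, 60 mm apart inside, and at its ends (box y = -128, +128 mm) stop bars 8 mm tall, 6 mm thick. The square reset well is in the channel's floor
- well (a point): Centre of the mouth of the controller's square well, level with the box's top; box coordinates (-35, -50, 70) mm, axes as the box. The well is 48 x 48 mm with upright walls and 40 mm deep; the key stands at the centre of its floor
- reset_button_top (a point): Centre of the top of the reset key, a grey round key 22 mm across, 28 mm below the well's mouth when up
- reset_button (a joint): Travel of the reset key: 0 up, 0.006 m fully down. A spring pushes it back: 1.6 N to start, 4 N fully down
- cover: Loose black block, 56 (x) x 64 (y) x 24 mm tall, ribbed top, about 0.12 kg; origin: centre of its underside. It lies between the rails (2 mm play each side), at first over the well, and slides along the box's y axis: about 40 mm of channel is free beyond its -y end, 140 mm beyond its +y end. Centre within 8 mm of the well's: all covered; over 56 mm away: clear of it
- supply: Bench supply, a fixed grey box 150 (x) x 160 (y) x 70 mm tall without rails; origin at the centre of its underside
- supply_well (a point): Centre of the mouth of the supply's round well, 48 mm across and 40 mm deep, with a sunken key like the controller's; leave alone
- supply_button (a joint): Travel of the supply's sunken key: 0 up, 0.006 m fully down; must not be pressed
- nozzle_jar: small glass jar with a lid, 28 mm across, 32 mm tall, loose on the controller's top behind the channel; leave alone. Origin: centre of its underside
- knurl_nut: brass cylinder 24 mm across, 20 mm tall, loose on the supply's top; leave alone. Origin: centre of its underside
- spool: filament spool lying flat, 180 mm across, 60 mm tall; leave alone. Origin: centre of its underside
- screwdriver: screwdriver lying on the bench, about 200 mm long; leave alone
- mug: white mug, 80 mm across, 90 mm tall; leave alone. Origin: centre of its underside
- parts_tray: grey divided tray 90 x 180 x 35 mm; leave alone. Origin: centre of its underside
- printed_bracket: white L-shaped printed bracket 60 x 40 mm, 50 mm tall; leave alone. Origin: centre of its underside
There are look-alikes about, which are no part of the job. Of the things like the cover, leave any that is orange, red or turquoise; of the rest the larger one is meant.

How it is judged:
By the outcome, as a careful person would: the job done as asked, in the order asked, and still so for the second after the job is handed in, with the robot touching nothing.
It also fails if it takes over 56 s, if anything falls off the work surface, if the arm or the gripper's body presses on something with over 40 N, if the wrist force passes 120 N, or if a joint passes its speed limit or range.

## Working session

There is one attempt and no reset: what is moved stays moved. The work goes in short steps, each a Python script; the robot and the scene stay as the last script left them, time stands still between calls to the robot, and variables do not carry over. Pictures are saved under pics/ and viewed, and the job is handed in when it is done.

```bash
ls; mkdir -p pics; cat > h.py <<'E'
import numpy as np, cv2
from cell import manip, inverse_kinematics, cams, order
from scipy.spatial.transform import Rotation as R
E
python3 - <<'E'
from h import *
for n in ["scene","top"]:
    c=cams.capture(n); cv2.imwrite(f"pics/{n}0.png",c["image"]); np.savez(f"{n}0.npz",**c)
    print(n,c["position"],c["orientation"],c["intrinsics"])
print(manip.state())
E
```

```text
pics
scene [ 1.10888796 -0.4296094   1.1856539 ] [-2.31103119 -1.15144392  0.36113452] [[355.86617997   0.         256.30064566]
 [  0.         355.86617997 187.79069227]
 [  0.           0.           1.        ]]
top [0.18264676 0.02351846 1.56451462] [-2.08431811  2.13220796 -0.23621892] [[485.14532751   0.         250.37238472]
 [  0.         485.14532751 186.33582408]
 [  0.           0.           1.        ]]
{'clock': 0.1, 'joint_pos': array([-1.31191106e+00,  2.64623111e-01,  1.60526531e+00,  2.41351512e-06,
        1.27369847e+00, -3.69167444e-02]), 'joint_velocities': array([-6.71084931e-05, -1.33705979e-03, -3.43474540e-03, -1.93101685e-04,
       -1.34882649e-03, -1.57532596e-04]), 'tau': array([ 5.35545987e-04, -5.03619504e+01, -3.58067894e+01,  7.31035648e-02,
        2.32875865e-02, -5.98144629e-05]), 'tool_pos': array([ 0.19657068, -0.64498935,  0.20493438]), 'tcp_rot': array([ 2.06300823,  0.30946613, -2.0634642 ]), 'contact_force': array([-0.70406191,  0.08033854,  0.83586019]), 'moment': array([ 0.05203944, -0.0268109 ,  0.02255339]), 'gripper_width': 0.08837410442951994}
```

View pics/scene0.png

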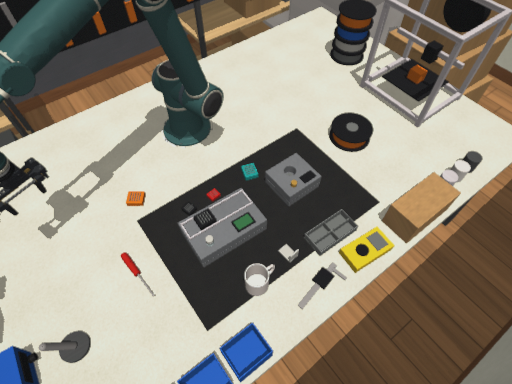

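View pics/top0.png

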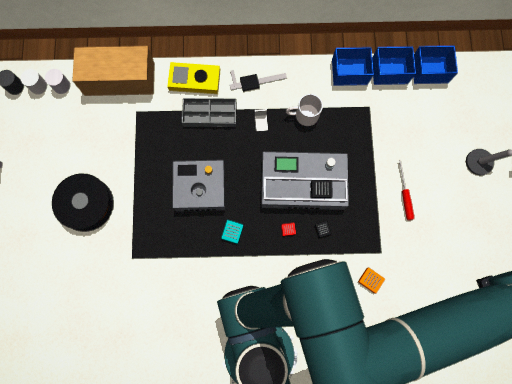

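The top view shows these black or ribbed blocks: black in the channel (321,188), small black (322,230), red (289,230), turquoise (232,231) and orange (371,280). The cover should be the larger black one, at (321,188) between the rails. I'll enlarge that area to confirm it and measure.

```bash
cat >> h.py <<'E'
def cloud(c):
    z=c["z_map"]; K=c["intrinsics"]; v,u=np.mgrid[:384,:512]
    P=np.stack([(u-K[0,2])/K[0,0]*z,(v-K[1,2])/K[1,1]*z,z],-1)
    return P@R.from_rotvec(c["orientation"]).as_matrix().T+c["position"]
E
python3 - <<'E'
from h import *
for n,b in [("top",(250,140,110,110)),("scene",(160,160,120,110))]:
    c=np.load(f"{n}0.npz"); W=cloud(c); x,y,w,h=b
    cv2.imwrite(f"pics/{n}0c.png",cv2.resize(c["image"][y:y+h,x:x+w],None,fx=5,fy=5,interpolation=cv2.INTER_CUBIC))
    sub=np.zeros((384,512),bool); sub[y:y+h,x:x+w]=1
    print(n,"table z",np.median(W[130:160,140:170,2]) if n=="top" else "")
    zz=W[...,2]
    print(np.histogram(zz[sub],bins=np.arange(-.01,.13,.005)))
    m=sub&(zz>.055)&(zz<.084)
    m=cv2.morphologyEx(m.astype(np.uint8),cv2.MORPH_CLOSE,np.ones((7,7)))
    pts=W[m>0][:, :2]; pts=W[(m>0)&(zz>.055)][:,:2]
    print(cv2.minAreaRect((pts*1000).astype(np.float32)))
    m=sub&(zz>.088)&(zz<.1)&(c["image"].max(-1)<70)
    p=W[m]; print(len(p),cv2.minAreaRect((p[:,:2]*1000).astype(np.float32)),np.median(p[:,2]))
E
```

```text
top table z 0.0009590840121826982
(array([ 264, 2256, 3383, 1013,  154,  205,   96,   27,   25,   29,   22,
         32,   18,   32,  188, 1328, 1691,  605,  206,   75,  181,  156,
         42,   12,    1,    0,    0,    0]), array([-0.01 , -0.005,  0.   ,  0.005,  0.01 ,  0.015,  0.02 ,  0.025,
        0.03 ,  0.035,  0.04 ,  0.045,  0.05 ,  0.055,  0.06 ,  0.065,
        0.07 ,  0.075,  0.08 ,  0.085,  0.09 ,  0.095,  0.1  ,  0.105,
        0.11 ,  0.115,  0.12 ,  0.125,  0.13 ]))
((397.4768371582031, -144.4144287109375), (280.89990234375, 467.4493103027344), 82.98773956298828)
261 ((496.91351318359375, -207.4739227294922), (62.71786880493164, 55.48373031616211), 88.47399139404297) 0.0939871983867715
scene table z 
(array([  16, 1406, 5832, 1249,  110,  213,  171,  155,   75,   51,   72,
         69,   72,   66,   70,  598, 1849,  460,  223,   41,  144,  152,
         34,   14,    0,    0,    0,    0]), array([-0.01 , -0.005,  0.   ,  0.005,  0.01 ,  0.015,  0.02 ,  0.025,
        0.03 ,  0.035,  0.04 ,  0.045,  0.05 ,  0.055,  0.06 ,  0.065,
        0.07 ,  0.075,  0.08 ,  0.085,  0.09 ,  0.095,  0.1  ,  0.105,
        0.11 ,  0.115,  0.12 ,  0.125,  0.13 ]))
((671.6966552734375, -251.58203125), (350.8291320800781, 887.9554443359375), 47.9848747253418)
197 ((501.3743896484375, -205.10525512695312), (61.90448760986328, 54.12482833862305), 87.46098327636719) 0.0949692933464763
```

View pics/top0c.png

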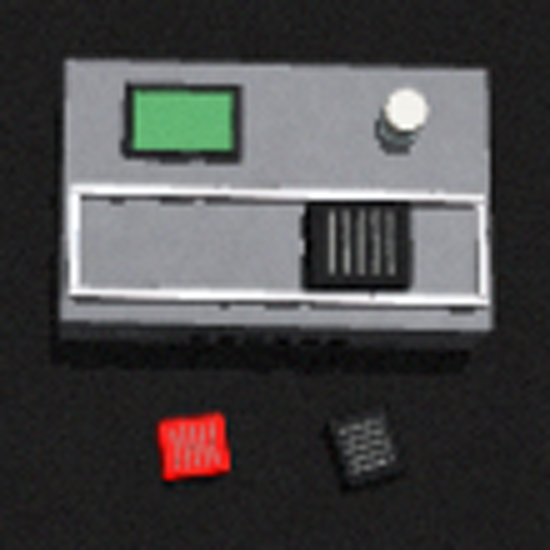

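```bash
python3 - <<'E'
from h import *
for n,b in [("top",(250,140,110,80)),("scene",(160,175,120,100))]:
    c=np.load(f"{n}0.npz"); W=cloud(c); x,y,w,h=b
    sub=np.zeros((384,512),bool); sub[y:y+h,x:x+w]=1
    zz=W[...,2]
    m=(sub&(zz>.06)&(zz<.085)).astype(np.uint8)
    k,l,s,_=cv2.connectedComponentsWithStats(m); i=1+s[1:,4].argmax()
    m=l==i
    p=W[m][:,:2]*1000
    r=cv2.minAreaRect(p.astype(np.float32)); print(n,r)
    # robust rect with percentiles over angles
    best=None
    for a in np.radians(np.arange(-20,20.1,.25)):
        q=p@np.array([[np.cos(a),-np.sin(a)],[np.sin(a),np.cos(a)]])
        lo,hi=np.percentile(q,.7,0),np.percentile(q,99.3,0)
        A=np.prod(hi-lo)
        if best is None or A<best[0]: best=(A,np.degrees(a),hi-lo,(lo+hi)/2)
    a=np.radians(best[1]); cen=np.array([[np.cos(a),-np.sin(a)],[np.sin(a),np.cos(a)]])@best[3]
    print(best,cen, "well",cen+np.array([[np.cos(a),-np.sin(a)],[np.sin(a),np.cos(a)]])@[-35,-50])
E
```

```text
top ((536.0429077148438, -161.50169372558594), (270.7571105957031, 173.183349609375), 87.2642822265625)
(np.float64(45247.638540286025), np.float64(-2.0), array([169.8721516 , 266.36289771]), array([ 540.65371973, -142.59843669])) [ 535.34775442 -161.38011229] well [ 498.62410064 -210.12817125]
scene ((536.5475463867188, -156.2560577392578), (271.4505310058594, 175.69918823242188), 87.45887756347656)
(np.float64(45494.22310926708), np.float64(-2.0), array([170.4808764 , 266.85821935]), array([ 542.74799081, -138.49053447])) [ 537.58411345 -157.34780149] well [ 500.86045967 -206.09586046]
```

The crop confirms it. The ribbed black block at top-image (321,188) sits between the white rails and measures about 62x55 mm. The other black block, at (322,230), is much smaller and lies on the mat. The jar is at (331,163). The box's yaw is about -2.3° and the well is at about (0.4995, -0.2075). Jaws along the box's y axis will keep the gripper body off the jar.

```bash
cat >> h.py <<'E'
YAW=np.radians(-2.3); BX=np.array([np.cos(YAW),np.sin(YAW),0]); BY=np.array([-np.sin(YAW),np.cos(YAW),0])
WELL=np.array([.4995,-.2075,0])
def rot(sg):
    x=np.array([0,0,-1.]); y=sg*BY; return R.from_matrix(np.stack([x,y,np.cross(x,y)],1)).as_rotvec()
def P(s,z,x=0): return WELL+BY*s+BX*x+np.array([0,0,z])
def st(t=""):
    s=manip.state(); d=s["tool_pos"]-WELL
    print(t,"t%.2f"%s["clock"],"s%.4f x%.4f z%.4f"%(d@BY,d@BX,s["tool_pos"][2]),"F",np.round(s["contact_force"],2),"w%.4f"%s["gripper_width"]); return s
E
python3 - <<'E'
from h import *
print(R.from_rotvec(manip.state()["tcp_rot"]).as_matrix().round(2))
c=cams.capture("wrist"); print(c["T_tool_cam"].round(3))
for sg in (1,-1):
    for s,z in [(-.065,.16),(-.065,.082),(.08,.082),(0,.036),(.19,.082)]:
        q=inverse_kinematics(P(s,z),rot(sg)); print(sg,s,z,None if q is None else np.round(q,2))
E
```

```text
[[-0.    0.29 -0.96]
 [ 0.   -0.96 -0.29]
 [-1.   -0.   -0.  ]]
[[-0.    -0.276  0.961 -0.177]
 [ 1.     0.001  0.     0.   ]
 [-0.001  0.961  0.276 -0.07 ]
 [ 0.     0.     0.     1.   ]]
1 -0.065 0.16 [-0.55  0.09  1.89 -0.    1.16 -2.08]
1 -0.065 0.082 [-0.55  0.17  1.96 -0.    1.01 -2.08]
1 0.08 0.082 [-0.3   0.08  2.06 -0.    1.   -1.83]
1 0 0.036 [-0.44  0.18  2.05 -0.    0.91 -1.97]
1 0.19 0.082 [-0.08  0.06  2.08 -0.    1.   -1.61]
-1 -0.065 0.16 [-0.55  0.09  1.89 -0.    1.16  1.07]
-1 -0.065 0.082 [-0.55  0.17  1.96 -0.    1.01  1.07]
-1 0.08 0.082 [-0.3   0.08  2.06 -0.    1.    1.31]
-1 0 0.036 [-0.44  0.18  2.05 -0.    0.91  1.17]
-1 0.19 0.082 [-0.08  0.06  2.08 -0.    1.    1.53]
```

```bash
python3 - <<'E'
from h import *
manip.set_gripper(0.0,10)
manip.move_pose(P(-.066,.16),rot(-1)); st("above")
c=cams.capture("wrist"); cv2.imwrite("pics/w1.png",c["image"])
E
```

```text
above t3.20 s-0.0668 x-0.0000 z0.1602 F [0.04 0.51 0.51] w0.0002
```

View pics/w1.png

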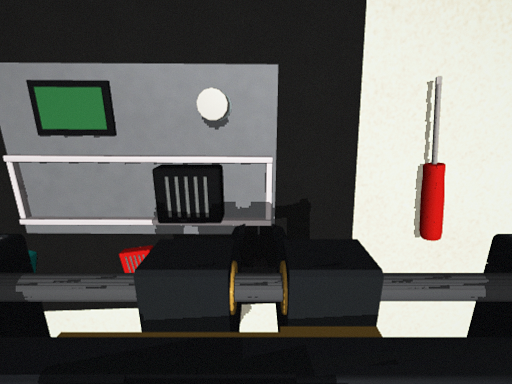

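The wrist view shows the fingertips at about (258,235) and the cover at (188,193). The channel's -y stop bar is at x≈270 and the jar at (212,104). I'll refine the box pose from this view's depth.

```bash
cat >> h.py <<'E'
def wcloud():
    s=manip.state(); c=cams.capture("wrist"); T=np.eye(4); T[:3,:3]=R.from_rotvec(s["tcp_rot"]).as_matrix(); T[:3,3]=s["tool_pos"]
    T=T@c["T_tool_cam"]; z=c["z_map"]; K=c["intrinsics"]; v,u=np.mgrid[:384,:512]
    p=np.stack([(u-K[0,2])/K[0,0]*z,(v-K[1,2])/K[1,1]*z,z],-1)
    return c["image"],p@T[:3,:3].T+T[:3,3]
def sx(W): d=W-WELL; return d@BY,d@BX
def cover(im,W):
    S,X=sx(W); m=(W[...,2]>.087)&(W[...,2]<.102)&(abs(X)<.035)&(S>-.1)&(S<.2)
    m[225:]=0
    k,l,s,_=cv2.connectedComponentsWithStats(m.astype(np.uint8)); i=1+s[1:,4].argmax(); m=l==i
    print("cover n",m.sum(),"s",np.percentile(S[m],[1,99]).round(4),"x",np.percentile(X[m],[1,99]).round(4),"z",np.median(W[m][:,2]).round(4))
E
python3 - <<'E'
from h import *
im,W=wcloud(); np.savez("w1.npz",W=W,im=im); S,X=sx(W); cover(im,W)
white=(im.min(-1)>150)
for a,b,t in [(.02,.045,"far rail"),(-.05,-.02,"near rail")]:
    m=white&(X>a)&(X<b)&(S>-.07)&(S<.15)&(W[...,2]>.06); m[230:]=0
    f=np.polyfit(S[m],X[m],1); print(t,m.sum(),f.round(4),np.median(W[m][:,2]).round(4))
m=white&(abs(X)<.022)&(S<-.06)&(S>-.1); m[230:]=0; print("bar",np.median(S[m]),m.sum(),np.median(W[m][:,2]))
m=white&(abs(X)<.022)&(S>.15)&(S<.2); m[230:]=0; print("bar+",np.median(S[m]),m.sum())
m=(im.max(-1)>60)&(abs(X)<.02)&(S>.05)&(S<.14); m[230:]=0;print("floor",np.median(W[m][:,2]))
E
```

```text
cover n 3730 s [-0.0312  0.031 ] x [-0.0309  0.0238] z 0.0928
far rail 1430 [0.0054 0.0303] 0.0787
near rail 609 [ 0.0022 -0.035 ] 0.0786
bar -0.07777554573883463 206 0.0767823642639398
bar+ 0.17770311186241172 235
floor 0.06881022125560143
```

```bash
sed -i 's/WELL=np.array(\[.4995/WELL=np.array([.4974/; s/radians(-2.3)/radians(-2.4)/' h.py
python3 - <<'E'
from h import *
manip.move_linear(P(-.066,.081),rate=.1,rot=rot(-1)); st("down")
manip.move_linear(P(-.03,.081),rate=.05); st("push")
manip.move_linear(P(.06,.081),rate=.08); st("push")
im,W=wcloud(); cv2.imwrite("pics/w2.png",im); cover(im,W)
c=cams.capture("scene"); cv2.imwrite("pics/s2.png",cv2.resize(c["image"][160:280,140:300],None,fx=5,fy=5))
E
```

```text
down t4.24 s-0.0663 x0.0006 z0.0816 F [ 0.47  0.09 -0.33] w0.0006
push t5.11 s-0.0301 x0.0001 z0.0810 F [ 0.07 -0.14 -0.44] w-0.0001
push t6.38 s0.0596 x0.0001 z0.0811 F [ 0.59 -0.23  0.  ] w0.0008
cover n 3759 s [-0.0293  0.0326] x [0.0014 0.0264] z 0.0928
```

View pics/w2.png

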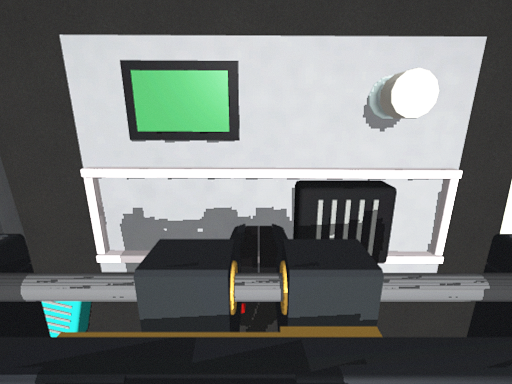

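View pics/s2.png

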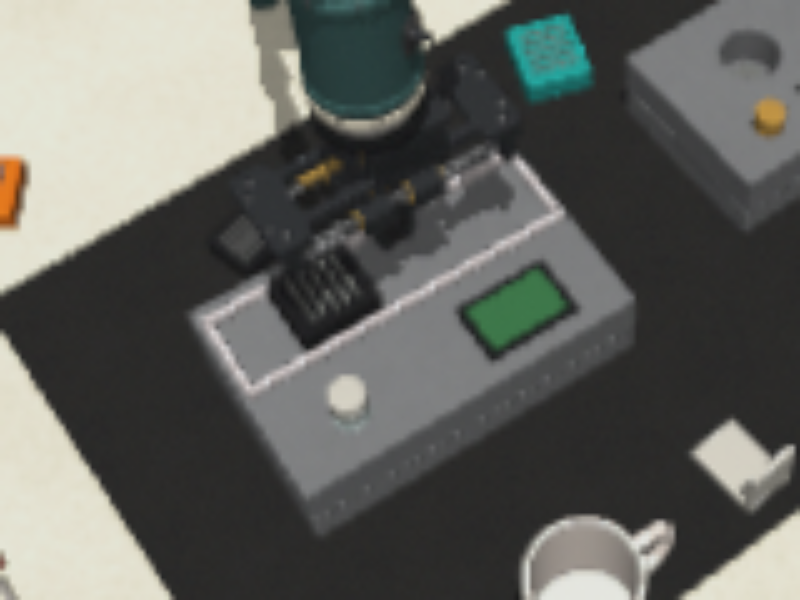

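The cover hasn't moved: it's still at s≈0 in w2 (295–393, 180–262), while the fingers are at (258,235), already past it, with no contact force. I'll check where the fingertips really are before doing more.

```bash
python3 - <<'E'
from h import *
c=cams.capture("scene"); W=cloud(c); S,X=sx(W); np.savez("s3.npz",**c)
sub=c["image"][160:240,180:260]; cv2.imwrite("pics/s3.png",cv2.resize(sub,None,fx=8,fy=8,interpolation=cv2.INTER_NEAREST)[:600])
m=(abs(S-.06)<.04)&(abs(X)<.03)&(W[...,2]>.072)&(W[...,2]<.16)
v,u=np.nonzero(m)
for zz in np.arange(.072,.16,.006):
    k=m&(W[...,2]>=zz)&(W[...,2]<zz+.006)
    if k.sum(): print("%.3f"%zz,k.sum(),"s",S[k].min().round(3),S[k].max().round(3),"x",X[k].min().round(3),X[k].max().round(3))
im,W=wcloud(); S,X=sx(W)
for r in range(215,265,6): print(r,[tuple(np.round((S[r,q],X[r,q],W[r,q,2]),3)) for q in (240,250,265,278)])
s=st(); print(R.from_rotvec(s["tcp_rot"]).as_matrix().round(3))
E
```

```text
0.072 94 s 0.02 0.099 x -0.028 0.029
0.078 8 s 0.021 0.097 x -0.029 0.029
0.084 3 s 0.025 0.033 x -0.017 0.029
0.090 37 s 0.02 0.036 x -0.025 0.03
0.096 23 s 0.02 0.034 x -0.025 0.025
0.114 4 s 0.057 0.07 x 0.009 0.011
0.120 6 s 0.048 0.071 x 0.01 0.014
0.126 10 s 0.049 0.074 x 0.01 0.014
0.132 7 s 0.046 0.075 x 0.01 0.012
0.138 6 s 0.047 0.071 x 0.01 0.012
0.144 2 s 0.066 0.074 x 0.012 0.013
0.150 5 s 0.067 0.075 x 0.011 0.014
0.156 1 s 0.075 0.075 x 0.014 0.014
215 [(np.float64(0.073), np.float64(-0.001), np.float64(0.069)), (np.float64(0.065), np.float64(-0.002), np.float64(0.068)), (np.float64(0.054), np.float64(-0.001), np.float64(0.069)), (np.float64(0.044), np.float64(-0.002), np.float64(0.068))]
221 [(np.float64(0.073), np.float64(-0.006), np.float64(0.07)), (np.float64(0.065), np.float64(-0.006), np.float64(0.069)), (np.float64(0.054), np.float64(-0.006), np.float64(0.069)), (np.float64(0.044), np.float64(-0.006), np.float64(0.069))]
227 [(np.float64(0.069), np.float64(0.01), np.float64(0.119)), (np.float64(0.064), np.float64(0.008), np.float64(0.114)), (np.float64(0.055), n
[... 965 characters left out ...]
t64(0.008), np.float64(0.143)), (np.float64(0.05), np.float64(0.01), np.float64(0.146))]
257 [(np.float64(0.067), np.float64(0.009), np.float64(0.15)), (np.float64(0.063), np.float64(0.008), np.float64(0.149)), (np.float64(0.056), np.float64(0.008), np.float64(0.148)), (np.float64(0.05), np.float64(0.009), np.float64(0.151))]
263 [(np.float64(0.067), np.float64(0.01), np.float64(0.157)), (np.float64(0.063), np.float64(0.008), np.float64(0.154)), (np.float64(0.056), np.float64(0.007), np.float64(0.153)), (np.float64(0.051), np.float64(0.01), np.float64(0.157))]
 t6.58 s0.0596 x0.0000 z0.0810 F [ 0.16 -0.09  0.1 ] w0.0005
[[-0.    -0.042 -0.999]
 [-0.    -0.999  0.042]
 [-1.     0.     0.   ]]
```

View pics/s3.png

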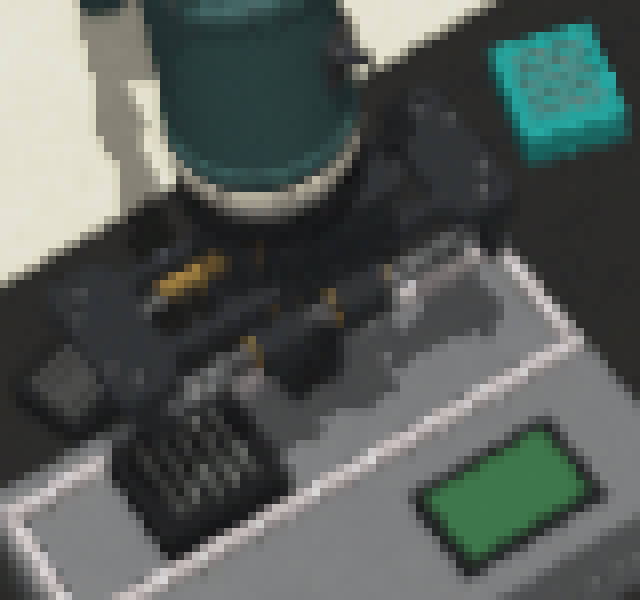

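Both cameras put the real fingertip's lower edge at z≈0.11, but the reported TCP is 0.081. The tip sits about 30 mm higher than reported, so it passed over the cover. I'll measure the gripper body's height, then do a guarded touch on the bare channel floor.

```bash
python3 - <<'E'
from h import *
im,W=wcloud(); S,X=sx(W)
for r,q in [(250,190),(270,190),(300,190),(250,320),(285,80),(285,440),(335,260),(350,100),(245,5),(260,505),(240,150),(245,360)]: print("w",r,q,np.round((S[r,q]-.06,X[r,q],W[r,q,2]-.081),3))
c=np.load("s3.npz"); W=cloud(c); S,X=sx(W)
m=(abs(S-.06)<.12)&(X>-.06)&(X<.06)&(W[...,2]>.1)&(W[...,2]<.2)
for a in np.arange(-.12,.12,.02):
    k=m&(S-.06>=a)&(S-.06<a+.02)
    if k.sum(): i=W[...,2][k]; print("scene s off %.2f"%a,"zmin-tcp",(np.percentile(i,3)-.081).round(3),k.sum(), "x",X[k].max().round(3))
F0=manip.state()["contact_force"]
for z in np.arange(.077,.035,-.004):
    manip.move_linear(P(.06,z),rate=.05); s=manip.state(); dF=s["contact_force"]-F0
    print("z%.4f"%s["tool_pos"][2],dF.round(1))
    if abs(dF[2])>2.5: break
st()
E
```

```text
w 250 190 [0.019 0.033 0.108]
w 270 190 [0.016 0.033 0.118]
w 300 190 [0.017 0.025 0.118]
w 250 320 [-0.018  0.033  0.108]
w 285 80 [0.049 0.025 0.112]
w 285 440 [-0.052  0.025  0.112]
w 335 260 [-0.001  0.016  0.121]
w 350 100 [0.033 0.022 0.131]
w 245 5 [0.077 0.032 0.103]
w 260 505 [-0.079  0.026  0.102]
w 240 150 [ 0.083 -0.022 -0.012]
w 245 360 [-0.031  0.033  0.104]
scene s off -0.10 zmin-tcp 0.103 5 x 0.037
scene s off -0.08 zmin-tcp 0.019 13 x 0.036
scene s off -0.06 zmin-tcp 0.02 24 x 0.03
scene s off -0.04 zmin-tcp 0.077 24 x 0.037
scene s off -0.02 zmin-tcp 0.041 29 x 0.038
scene s off 0.00 zmin-tcp 0.037 53 x 0.037
scene s off 0.02 zmin-tcp 0.103 14 x 0.038
scene s off 0.04 zmin-tcp 0.109 13 x 0.029
scene s off 0.06 zmin-tcp 0.106 18 x 0.031
scene s off 0.08 zmin-tcp 0.103 6 x 0.037
z0.0765 [-0.5  0.  -0.4]
z0.0725 [ 0.5  1.1 -0.2]
z0.0686 [ 0.   0.4 -1.2]
z0.0646 [ 0.6  0.9 -0.8]
z0.0606 [ 0.2  0.4 -0.8]
z0.0566 [ 1.   0.8 -0.3]
z0.0526 [ 1.4  0.4 -0.5]
z0.0487 [0.2 0.5 0.2]
z0.0446 [ 1.6  0.9 -0.1]
z0.0406 [-0.2 -0.1 -0.5]
z0.0378 [0.2 0.2 4. ]
 t9.38 s0.0597 x0.0009 z0.0378 F [-0.18 -0.1   4.75] w0.0005
```

The touch came at a reported z≈0.039, against a floor at 0.070. The cameras agree, so the true tip is about 31 mm above the reported TCP. The lateral position is right. I'll correct for this in the helpers and push again.

```bash
cat >> h.py <<'E'
OFF=.031   # true tip z = tool z + OFF
def Q(s,zt,x=0): return P(s,zt-OFF,x)
E
python3 - <<'E'
from h import *
for s,z in [(0,.036),(0,.032),(.19,.078)]: print(inverse_kinematics(Q(s,z),rot(-1)) is not None)
manip.move_linear(Q(.06,.13),rate=.2)
manip.move_linear(Q(-.056,.13),rate=.25)
manip.move_linear(Q(-.056,.095),rate=.15)
manip.move_linear(Q(-.056,.077),rate=.06); st("down")
manip.move_linear(Q(-.02,.077),rate=.05); st("push")
im,W=wcloud(); cv2.imwrite("pics/w4.png",im); cover(im,W)
E
```

```text
True
True
True
down t11.29 s-0.0559 x-0.0003 z0.0456 F [-0.47  0.72 -0.38] w0.0005
push t12.16 s-0.0196 x-0.0002 z0.0458 F [-0.28  0.09 -0.9 ] w0.0005
cover n 2763 s [-0.0045  0.0572] x [0.0155 0.0265] z 0.0924
```

View pics/w4.png

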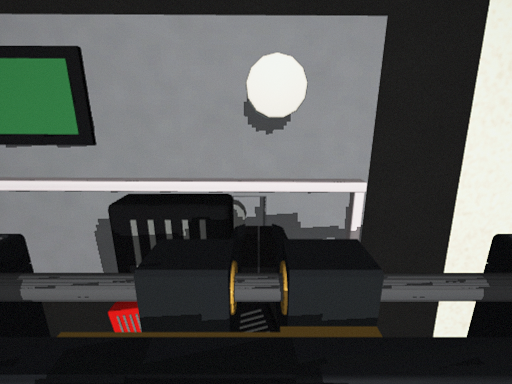

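The cover now follows the fingers: in w4 it's at (110–235, 195–270), its centre is at s≈+26 mm, and the well's edge shows behind it at (240,208). I'll continue the push.

```bash
python3 - <<'E'
from h import *
manip.move_linear(Q(.083,.077),rate=.08); st("push")
manip.move_linear(Q(.075,.077),rate=.08)
manip.move_linear(Q(.06,.13),rate=.2)
manip.move_linear(Q(-.0,.13),rate=.2)
s=st()
im,W=wcloud(); cv2.imwrite("pics/w5.png",im); cover(im,W)
S,X=sx(W)
m=(W[...,2]<.062)&(W[...,2]>.02)&(abs(S)<.03)&(abs(X)<.032); m[225:]=0
print("well depth pts",m.sum(),np.percentile(S[m],[2,98]),np.percentile(X[m],[2,98]))
k=m&(W[...,2]>.037)&(W[...,2]<.047); print("key",k.sum(),S[k].mean(),X[k].mean(),np.median(W[k][:,2]))
c=cams.capture("scene"); np.savez("s5.npz",**c); cv2.imwrite("pics/s5.png",cv2.resize(c["image"][160:280,140:300],None,fx=5,fy=5))
E
```

```text
push t13.64 s0.0827 x0.0001 z0.0461 F [0.73 0.69 0.27] w0.0003
 t14.77 s0.0007 x-0.0012 z0.0974 F [-0.34  0.35 -0.02] w0.0002
cover n 4163 s [0.0977 0.1598] x [-0.0067  0.0262] z 0.0927
well depth pts 2741 [-0.02380678  0.0242716 ] [-0.02538249  0.01403726]
key 721 0.0004888048937983742 -0.0073915456826936544 0.04088967592201065
```

View pics/w5.png

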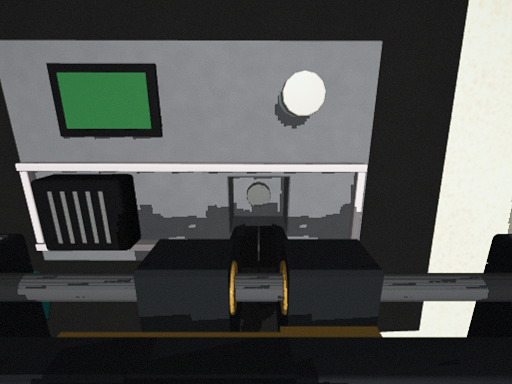

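View pics/s5.png

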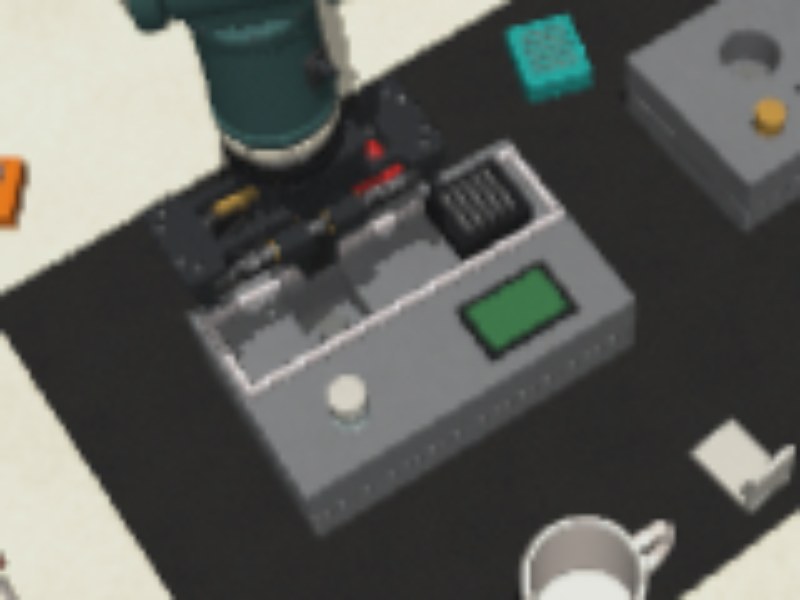

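In w5 the cover sits at (85,212), s≈129 mm, well clear. The well's mouth is at (230–288, 177–…), with the key at (259,193). I'll locate the key precisely, then press.

```bash
python3 - <<'E'
from h import *
im,W=wcloud(); S,X=sx(W)
cv2.imwrite("pics/w6.png",cv2.resize(im[165:230,215:305],None,fx=8,fy=8,interpolation=cv2.INTER_CUBIC))
for r in range(170,225,4): print(r,"X,z",np.round((X[r,259],W[r,259,2]),4), np.round((X[r,240],W[r,240,2]),4))
print("row193",[(q,round(float(S[193,q]),4),round(float(W[193,q,2]),3)) for q in range(228,292,5)])
E
```

```text
170 X,z [0.0307 0.078 ] [0.0309 0.0792]
174 X,z [0.0257 0.0688] [0.0257 0.0688]
178 X,z [0.0132 0.0283] [0.0131 0.0279]
182 X,z [0.0101 0.0314] [0.0096 0.0295]
186 X,z [0.0085 0.0404] [0.0057 0.0294]
190 X,z [0.005  0.0411] [0.0017 0.0294]
194 X,z [0.0009 0.0401] [-0.0022  0.0294]
198 X,z [-0.0028  0.0405] [-0.0068  0.0276]
202 X,z [-0.0062  0.0419] [-0.0101  0.0301]
206 X,z [-0.0105  0.0407] [-0.0148  0.0282]
210 X,z [-0.0185  0.0294] [-0.0193  0.0272]
214 X,z [-0.0229  0.0286] [-0.0229  0.0288]
218 X,z [-0.0247  0.0347] [-0.0252  0.0336]
222 X,z [-0.0251  0.0439] [-0.0255  0.0431]
row193 [(228, 0.0253, 0.068), (233, 0.0241, 0.039), (238, 0.0204, 0.029), (243, 0.0156, 0.029), (248, 0.0104, 0.04), (253, 0.0057, 0.041), (258, 0.0012, 0.041), (263, -0.0034, 0.04), (268, -0.0079, 0.041), (273, -0.0132, 0.029), (278, -0.018, 0.029), (283, -0.0228, 0.028), (288, -0.0238, 0.062)]
```

View pics/w6.png

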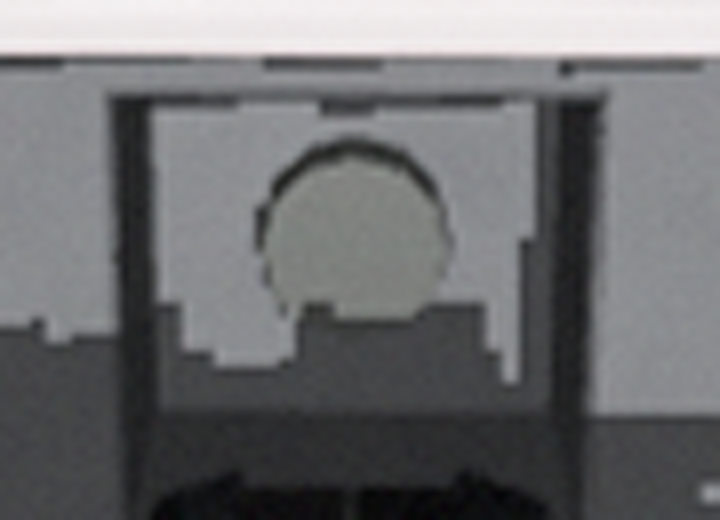

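```bash
python3 - <<'E'
from h import *
S0,X0=.0005,-.001
manip.move_linear(Q(S0,.09,X0),rate=.1); st()
manip.move_linear(Q(S0,.046,X0),rate=.08); F0=st("above key")["contact_force"]
for z in np.arange(.043,.024,-.0015):
    manip.move_linear(Q(S0,z,X0),rate=.04); s=manip.state(); f=s["contact_force"]-F0
    print("cmd tip %.4f act %.4f"%(z,s["tool_pos"][2]+OFF),f.round(1))
    if f[2]>9 or np.hypot(*f[:2])>10: break
manip.dwell(1.4); st("held")
E
```

```text
t15.47 s0.0008 x-0.0011 z0.0587 F [-0.1  -0.57 -0.2 ] w0.0004
above key t16.17 s0.0005 x-0.0011 z0.0147 F [-1.17  0.28  0.18] w0.0003
cmd tip 0.0430 act 0.0433 [ 1.1 -0.5 -0.9]
cmd tip 0.0415 act 0.0416 [ 1.  -0.3 -1.1]
cmd tip 0.0400 act 0.0403 [ 1.9 -1.2  1.8]
cmd tip 0.0385 act 0.0387 [ 1.6 -0.4  1.9]
cmd tip 0.0370 act 0.0372 [2.2 0.4 3.4]
cmd tip 0.0355 act 0.0356 [ 1.9 -0.1  3.9]
cmd tip 0.0340 act 0.0347 [-0.5  0.4  8.7]
cmd tip 0.0325 act 0.0346 [-3.6  1.3 17.9]
held t19.57 s0.0003 x-0.0006 z0.0036 F [-5.13  1.89 17.36] w0.0004
```

The force profile is clear: contact at 0.0408, then a hard stop at 0.0347, which is 6 mm of travel, held for 1.4 s. Next I'll retract and push the cover back from its +y end.

```bash
python3 - <<'E'
from h import *
manip.move_linear(Q(.0005,.05,-.001),rate=.06)
manip.move_linear(Q(.0005,.135,-.001),rate=.2)
manip.move_linear(Q(.183,.135),rate=.25); 
im,W=wcloud(); cover(im,W); cv2.imwrite("pics/w7.png",im)
manip.move_linear(Q(.183,.0825),rate=.08); st("down")
manip.move_linear(Q(.12,.0825),rate=.06); st("push")
im,W=wcloud(); cover(im,W)
manip.move_linear(Q(.052,.0825),rate=.06); st("push")
im,W=wcloud(); cv2.imwrite("pics/w8.png",im); cover(im,W)
E
```

```text
cover n 4020 s [0.0996 0.1616] x [-0.0085  0.0264] z 0.0929
down t22.32 s0.1830 x0.0003 z0.0516 F [-0.2  -0.04  0.  ] w0.0004
push t23.52 s0.1199 x-0.0005 z0.0510 F [-0.37  0.6  -0.17] w0.0006
cover n 2970 s [0.0426 0.1042] x [0.0131 0.026 ] z 0.0926
push t24.86 s0.0521 x0.0001 z0.0516 F [0.01 0.18 0.84] w0.0008
cover n 2928 s [-0.0255  0.0361] x [0.0134 0.0263] z 0.0925
```

View pics/w8.png

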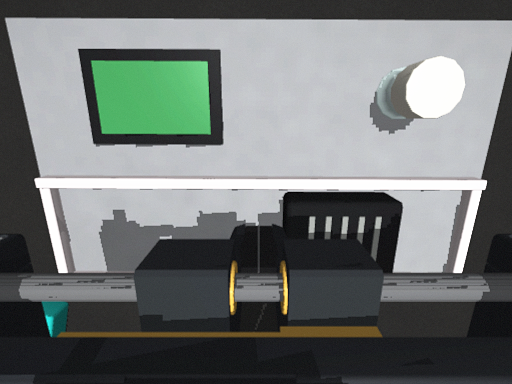

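The cover is back near the well, at (285–400, 195–270) in w8, with its centre at s≈+5 mm. A final 5 mm nudge, then back off, lift and verify.

```bash
python3 - <<'E'
from h import *
manip.move_linear(Q(.047,.0825),rate=.04); st("push")
manip.move_linear(Q(.055,.0825),rate=.06)
manip.move_linear(Q(.06,.17),rate=.2)
manip.move_linear(Q(-.066,.191),rate=.25)
im,W=wcloud(); cv2.imwrite("pics/w9.png",im); cover(im,W)
S,X=sx(W); m=(W[...,2]<.06)&(abs(S)<.05)&(abs(X)<.03); m[225:]=0; print("hole pts",m.sum())
manip.move_pose(P(-.25,.25,-.05),rot(-1)); st("clear")
for n in ("top","scene"):
    c=cams.capture(n); W=cloud(c); S,X=sx(W)
    m=(W[...,2]>.087)&(W[...,2]<.1)&(abs(X)<.04)&(abs(S)<.1)&(c["image"].max(-1)<70)
    print(n,m.sum(),np.percentile(S[m],[1,99]).round(4),np.percentile(X[m],[1,99]).round(4))
    cv2.imwrite(f"pics/{n}9.png",c["image"])
E
```

```text
push t25.18 s0.0468 x0.0001 z0.0515 F [ 0.29  0.93 -0.  ] w0.0005
cover n 3759 s [-0.032  0.03 ] x [-0.0282  0.0257] z 0.0928
hole pts 0
clear t27.62 s-0.2483 x-0.0498 z0.2490 F [-0.07  0.77  0.39] w0.0007
top 280 [-0.0305  0.029 ] [-0.0282  0.0269]
scene 189 [-0.0298  0.0316] [-0.0233  0.0297]
```

View pics/w9.png

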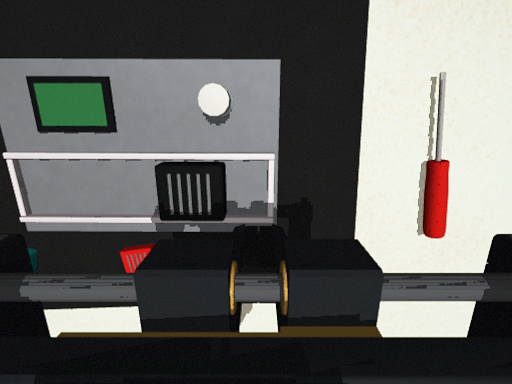

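View pics/top9.png

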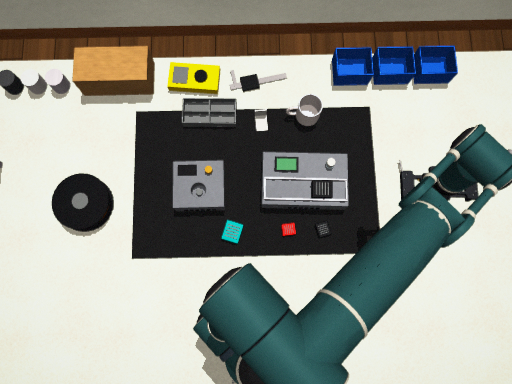

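Both pictures show the cover back over the well, at (190,190) in w9 and (321,188) in the top view. Its centre is within 1–2 mm of the well's and no hole is visible. The jar, nut and look-alikes are where they were, and the arm touches nothing. Handing in.

```bash
python3 -c "
from h import *
order.close_job(); st()"
```

```text
the job is handed in; nothing more can be done
the job is handed in; nothing more can be done
```

The controller's reset key has been pressed, the cover is back over its well, and the job is handed in; the clock read 27.6 s just before that.

- **Cover off:** I pushed the cover about 129 mm along its rails with the shut fingertips; anything over 56 mm clears the well.
- **Key press:** The force showed contact at a height of 0.0408 m and a hard stop at 0.0347 m, which is the key's full 6 mm of travel. I held it there for 1.4 s at about 17 N.
- **Cover back:** After the push back, the wrist, top and scene cameras put its centre within about 1 mm of the well's along the rails. No hole showed. The jar, nut and look-alike blocks appear unmoved, and the arm stands clear.

**What disagreed:** The true fingertip was about 31 mm above the reported tool position. Because of that, my first push went over the cover without contact; the cover's measured position changed by less than 2 mm and I saw no force. Two cameras and a light touch of about 4 N on the channel floor confirmed the offset, and I corrected every later move for it.

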